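# Set the cake-dowel cut-off jig to a sample dowel and pin the stop

## Robot

A 6-joint arm with a two-finger parallel gripper is mounted at the origin on a cart in front of the work surface, level with it; the furniture and walls round the work are solid. World frame = base frame: x ahead of the robot, y to its left, z up, the work surface at z = 0. Lengths are in m, angles in degrees, forces in N, time in s.
With the tool pointing down it reaches from about 0.4 to 0.825 m from the base axis. Payload 7 kg.
Tool frame: the origin (TCP) lies between the finger pads; the fingertips stand 22 mm ahead of it and the grasp point (between the pads) lies 3 mm ahead of it; z points along the fingers, y is the line along which they close (so a half turn about z gives the same grasp; the last joint's range is limited). The gripper opens to 88 mm and grips with 3 to 60 N. Pads are 19 mm wide; open, the fingers measure 130 mm over their backs; the gripper's body (78 mm by 193 mm) begins 47 mm behind the grasp point.
Start: joints at [-46.92, 20.546, 0.682, 0, -70.136, -16.507], TCP at [0.302, -0.604, 0.249] pointing down, gripper open.
Joint ranges: [-176.03, 176.03], [-82.01, 121.73], [-58.28, 71.71], [-173.87, 95.51], [-174.79, -0.11], [-173.66, 173.66]. Speed limits (degrees/s): [136.94, 136.94, 172.46, 180, 180, 180].

## Interface

Orientations are given as [roll, pitch, yaw] about the fixed x, y, z axes, in that order (R = Rz(yaw) Ry(pitch) Rx(roll)).
In Python, from plant import r, vision gives the robot as it stands.
- The arm moves only by the shell command python3 -m pendant 'ROWS' [FORCE]. ROWS is JSON, a list that holds one entry, the list of rows, each a list of 7 numbers: the shift along the tool's x, y, z scaled (see below), then the turn, a rotation vector about the tool's x, y, z scaled (see below), then the opening, from -1 (shut) to 1 (fully open). In form: [[[x, y, z, wx, wy, wz, fingers], ...]]. A call has exactly 8 rows; each row shifts and turns the commanded pose from where the row before left it, along the tool's axes as they then stand; what a row does not reach is not made up. The controller multiplies each number of a shift by 20 mm and each number of a turn by 4 degrees. A row lasts 1/10 s, in which the tool goes at most 50 mm and 8.59 degrees, less where a joint would pass 70% of its speed; a pose out of reach is approached as far as the arm can. A call with a number of a shift or a turn outside -1 to 1 is refused whole. A call with a gripper value outside its range is refused whole. The fingers move at their own pace and stop on an object; FORCE is the grip in N (left out, the last holds). Time passes only in rows, so rows that do not move let the fingers close, or fill a call up. It gives the time, the measured TCP pose, the force, the opening and the grip force at its end, in the units of the state.
- r.get_state(): the state, without advancing time (a new reading comes with each control period).
- vision.capture(name): name is "side" or "top" or "wrist"; returns a dict with "frame" (400x640x3 uint8, blue, green, red), "depth" (400x640 float32, m along the optical axis (not along the pixel's ray), 0 where there is no reading), "camera_matrix" (3x3 intrinsics, pixels), "extrinsics" (4x4, takes a point from world to camera coordinates); the wrist camera has in their place "hand_eye" (4x4, takes a point from camera to tool coordinates, whose origin is the TCP and whose axes are the flange's). Camera axes: x right, y up, looking along -z (the intrinsics and any distortion apply to the point x, -y, -z); pixel columns grow to the right and rows downward; lengths in m; the calibration is good to about 2 mm. A picture is of the moment at which its call begins: read the wrist's pose just before it.
- r.close_job(): hands the job in; it is judged then, once.
The state is a dict: "time_s": time; "joints": joint angles; "qd": joint speeds; "joint_torque": joint torques, N m; "tcp_pos": TCP position; "eef_rot": TCP orientation; "contact_force": force on the tool from outside, world axes, zero at the start; "moment": the same for the moment, N m; "gripper_width": finger opening in m; "gripper_force": force on a finger pad.
Only numpy, scipy, OpenCV 4.12 (cv2) and the standard library are available. Lean on these libraries where they do the work, as an engineer would, in place of code of your own. Each camera call takes 0.05 s, during which the arm holds its last target. There are 200 camera calls.

## Task

Set the dowel cutting jig to the longer of the two sample dowels on the sloping drain rack: lay that dowel in the jig's V trough between the saw and the length stop and let go of it. Then slide the stop along until you feel it hold the dowel snugly against the saw blade, without ramming it, and lock the stop there by moving the loose pin from its parking hole into the hole in the stop, fully down. Leave the shorter dowel on the rack and the tape roll and colour pot where they are.

Things in the scene. Friction and masses are not known exactly. Their poses are not given: they have to be found in the camera images.
- jig: Dowel cut-off jig, fixed: grey base 125 x 385 x 12 mm (y = -115 to 270). Origin on the table under the V trough's centreline, in the plane of the saw blade's face (zero face). y runs along the trough from saw to stop, x across it, z up. Steel V trough, 23 mm wide, upper edges 33 mm high, y = -105 to 260. Aluminium rail at x = -60 to -30 mm, top 40 mm high, with the locking holes.
- jig_saw (a point): Point on the face of the saw blade, on the axis of a dowel in the trough (39 mm high); axes as the jig's. The saw is parked across the trough between guide posts (x = +-21 to +-33 mm, y = -10 to +9 mm, 80 mm high); top of its spine 88 mm high, white handle out to x = 161 mm.
- jig_trough (a point): Point on the axis of a 24 mm dowel lying in the trough, 80 mm from the saw blade's face: where the middle of the 160 mm dowel ends up. Axes as the jig's.
- jig_park (a point): Mouth of the pin's parking hole, 52 mm high, on a boss on the rail at jig x = -45, y = -90 mm. The rail's own 12.5 mm holes are 20 mm apart; one lies exactly under the stop's hole when the stop touches a dowel of 160 mm that touches the blade.
- stop_slide (a joint): Travel of the length stop along the jig, m: 0 = fully open (face 215 mm from the saw blade's face), grows as the stop closes towards the saw; range 0 to 0.125. It slides with about 2.5 N of drag and stays where it is left.
- stop: The sliding length stop: steel saddle on the rail, bridge to the trough and an upright face plate 36 mm wide, 35 to 63 mm high, that meets the end of the dowel. Origin on the table under the trough centreline, in the plane of the face; axes as the jig's.
- stop_front (a point): Point on the stop's face on the axis of a dowel in the trough (39 mm above the table); axes as the jig's.
- stop_knob (a point): Centre of the stop's upright black round knob, 26 mm diameter, spanning 61 to 93 mm above the table, point at 78 mm; it stands 27 mm behind the stop's face (+y of the jig), over the trough.
- stop_hole (a point): Mouth of the vertical 12.5 mm hole through the stop's saddle, at its top, 52 mm above the table; 25 mm behind the stop's face, 45 mm to the jig's -x side of the trough line. Below it lies the rail.
- pin: Loose steel locking pin with a black knob, upright in the parking hole of the jig. Origin at its tip, z towards the knob: 9 mm taper (5 to 10 mm), 10 mm shaft, flange 22 mm across from z = 38 to 42 mm, knob 24 mm across from z = 46 to 77 mm; 60 g. Fully down, its flange rests on the boss or the stop, the tip 14 mm above the table.
- pin_head (a point): Grip point in the middle of the pin's knob, 62 mm above the tip.
- rack: Wire drain rack, fixed, 180 mm wide. Two dowels lie on it side by side, 80 mm apart, rising at 30 degrees towards its +y, low ends (50 mm high) against a lip. Origin on the table below the low ends, midway between them. Two cross wires carry them, 22 and 105 mm up from the low end, with prongs beside the dowel; between these wires fingers have room beside and under the dowel.
- dowel_long: The longer sample dowel, white plastic tube 24 mm diameter, 160 mm long, 60 g. Origin at the centre of its low end, z along the tube. It may lie in the nearer or the farther place of the rack.
- dowel_long_mid (a point): Middle of the longer dowel, on its axis; axes as the dowel's (z along it).
- dowel_short: The shorter sample dowel, white plastic tube 24 mm diameter, 120 mm long. Origin at the centre of its low end, z along the tube. It stays on the rack.
- tape_roll: Roll of brown tape lying flat in front of the jig's saw end, 102 mm across, 24 mm high; bystander.
- gel_pot: Small pot of paste colour, 45 mm across, 39 mm high, standing at the high end of the rack; bystander.

How it is judged (in metres and radians):
On the way, in this order (a step that is already met when the one before it is completed fails the run):
1. the longer dowel lies in the V trough between saw and stop, let go, the stop not yet against it (x of dowel_long_mid in the frame of jig between -0.005 and 0.005 m and z of dowel_long_mid in the frame of jig between 0.034 and 0.044 m and y of dowel_long_mid in the frame of jig between 0.077 and 0.14 m and angle between the z axis of dowel_long and the y axis of jig, either way round below 0.08 rad and y of stop_front in the frame of jig above 0.163 m and contact force between the fingers and dowel_long below 0.1 N), for 0.2 s.
2. the stop presses the dowel against the saw blade with at least 1.5 N for a moment (contact force between stop and dowel_long above 1.5 N and y of dowel_long_mid in the frame of jig below 0.082 m and y of stop_front in the frame of jig below 0.1625 m), for 0.15 s.
At the end, for the whole second after the job is handed in: The longer dowel lies in the trough (4 mm, 0.05 rad) against the blade (middle 77 to 82.5 mm from it), the stop's face 157 to 163 mm from the blade; the pin upright (0.15 rad) in the stop's hole, fully down (tip 10 to 18 mm high); the short dowel within 20 mm of its place; all at rest (x of dowel_long_mid in the frame of jig between -0.004 and 0.004 m and z of dowel_long_mid in the frame of jig between 0.035 and 0.043 m and y of dowel_long_mid in the frame of jig between 0.077 and 0.0825 m and angle between the z axis of dowel_long and the y axis of jig, either way round below 0.05 rad and y of stop_front in the frame of jig between 0.157 and 0.163 m and z of pin in the frame of jig between 0.01 and 0.018 m and horizontal distance between pin and stop_hole below 0.005 m and angle between pin's own z axis and vertical below 0.15 rad and linear speed of each of pin, dowel_long below 0.02 m/s and distance of dowel_short from where it was at the start of the episode below 0.02 m); the robot touches nothing.
It fails at once if the dowel is rammed with more than 40 N between stop and saw (contact force between stop and dowel_long above 40 N).
It fails at once if the shorter dowel is moved by more than 30 mm (distance of dowel_short from where it was at the start of the episode above 0.03 m).
It fails at once if the tape roll or the gel pot is moved by more than 40 mm (distance of any of tape_roll, gel_pot from where it was at the start of the episode above 0.04 m).
It also fails if it takes over 72 s, if anything falls off the work surface, if the arm or the gripper's body presses on something with over 40 N, if the wrist force passes 120 N, or if a joint passes its speed limit or range.

## Working session

There is one attempt and no reset: what is moved stays moved. The work goes in short steps, Python scripts to look and compute and a shell command to move; the robot and the scene stay as the last step left them, time stands still between calls to the robot, and variables do not carry over. Pictures are saved under pics/ and viewed, at most 10 in all, crops included, and the job is handed in when it is done.

```bash
ls; mkdir -p pics
python3 - <<'E'
from plant import r, vision
import cv2,numpy as np
print(r.get_state())
for n in("top","side"):
    c=vision.capture(n); cv2.imwrite(f"pics/{n}0.png",c["frame"]); np.savez(f"{n}0.npz",**c)
    print(c["camera_matrix"],c["extrinsics"],[k for k in c])
E
```

```text
pics
{'time_s': 0.0, 'joints': array([-4.69179146e+01,  2.05906915e+01,  6.32996076e-01, -1.84223682e-02,
       -7.01349544e+01, -1.65072724e+01]), 'qd': array([-0.0214171 ,  0.01975366, -0.05283829,  0.07359803,  0.05568204,
       -0.04773645]), 'joint_torque': array([ 7.45779507e-04, -5.82715845e+01,  2.93058068e+01,  6.99703261e+00,
        6.98031407e-03, -1.52005596e-04]), 'tcp_pos': array([ 0.30174408, -0.60329649,  0.24763048]), 'eef_rot': array([ 1.79906248e+02, -9.72319925e-03, -1.53431453e+02]), 'contact_force': array([ 0.54221373, -0.05072196,  0.26522612]), 'moment': array([ 0.02911472,  0.05165972, -0.04514959]), 'gripper_force': 0.0, 'gripper_width': 0.08786482462026993}
[[370.16253142   0.         315.55799971]
 [  0.         370.16253142 198.21303837]
 [  0.           0.           1.        ]] [[ 0.05348485 -0.99855765  0.00468989  0.03291028]
 [ 0.97719779  0.05330607  0.20553089 -0.46913736]
 [-0.20548444 -0.00640984  0.97863939 -0.93724089]
 [ 0.          0.          0.          1.        ]] ['frame', 'depth', 'camera_matrix', 'extrinsics']
[[476.29582109   0.         316.83368263]
 [  0.         476.29582109 192.54323052]
 [  0.           0.           1.        ]] [[-0.96478026 -0.26273935 -0.01292646  0.42103861]
 [ 0.16662393 -0.64839122  0.74284945 -0.10992987]
 [-0.20355718  0.71453262  0.6693337  -1.43672218]
 [ 0.          0.          0.          1.        ]] ['frame', 'depth', 'camera_matrix', 'extrinsics']
```

View pics/top0.png

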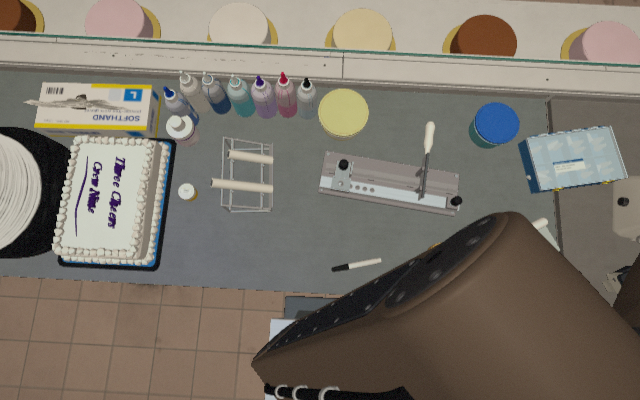

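View pics/side0.png

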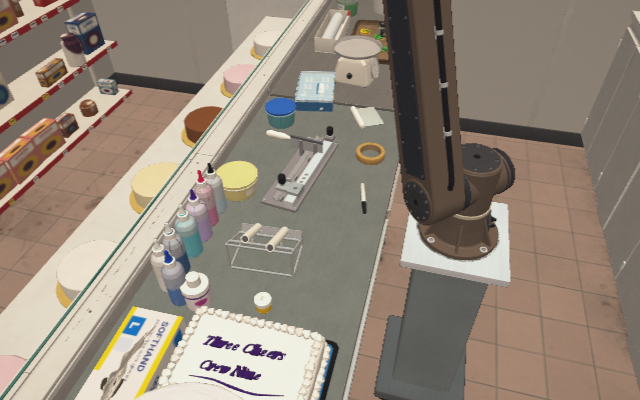

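The top image shows the long dowel at about (211–272, 186), the short one at (228–272, 156), the stop knob at (343, 164), the pin knob at (456, 201), and the saw at about (427, 160). The jig's +y axis points left in the image.

```bash
cat > h.py <<'E'
import numpy as np, cv2
from scipy.spatial.transform import Rotation as R
def cloud(c, T=None):
    """HxWx3 world points from depth. T: camera->world"""
    K=c["camera_matrix"]; d=c["depth"].astype(float)
    if T is None: T=np.linalg.inv(c["extrinsics"])
    v,u=np.mgrid[:d.shape[0],:d.shape[1]]
    p=np.stack([(u-K[0,2])/K[0,0]*d,-(v-K[1,2])/K[1,1]*d,-d],-1)
    w=p@T[:3,:3].T+T[:3,3]; w[d<=0]=np.nan; return w
def tool(s):
    T=np.eye(4);T[:3,:3]=R.from_euler('xyz',s["eef_rot"],degrees=True).as_matrix();T[:3,3]=s["tcp_pos"];return T
E
cat > m.py <<'E'
from h import *
for n,rs in (("top",dict(stop=(343,164),pin=(456,201),tab=(300,180))),("side",dict(stop=(282,180),pin=(330,132)))):
    c=dict(np.load(n+"0.npz")); w=cloud(c); 
    for k,(u,v) in rs.items():
        q=w[v-10:v+11,u-12:u+13].reshape(-1,3); f=c["frame"][v-10:v+11,u-12:u+13].reshape(-1,3).max(1)
        if k=="tab": print(n,k,np.nanmedian(q,0));continue
        m=(f<60)&(q[:,2]>.06); q=q[m]; top=q[q[:,2]>np.nanmax(q[:,2])-.008]
        print(n,k,len(q),len(top),top.mean(0).round(4),((top.min(0)+top.max(0))/2).round(4),(top.max(0)-top.min(0)).round(4))
c=dict(np.load("top0.npz")); w=cloud(c)
for k,(u0,u1,v0,v1) in dict(long=(205,280,174,197),short=(222,280,146,168)).items():
    q=w[v0:v1,u0:u1].reshape(-1,3); f=c["frame"][v0:v1,u0:u1].reshape(-1,3).min(1)
    m=(f>165)&(q[:,2]>.045); q=q[m]; ctr=q.mean(0); d=np.linalg.svd(q-ctr)[2][0]; t=(q-ctr)@d
    lo,hi=np.percentile(t,[1,99]); print(k,len(q),ctr.round(4),d.round(3),t.min(),t.max(),(ctr+d*t.min()).round(4),(ctr+d*t.max()).round(4))
E
python3 m.py
```

```text
top stop 74 58 [ 0.5538 -0.0087  0.0908] [ 0.5534 -0.0085  0.0904] [0.021  0.021  0.0079]
top pin 81 58 [ 0.4731 -0.3042  0.0888] [ 0.474  -0.304   0.0886] [0.0215 0.02   0.0079]
top tab [ 5.27053509e-01  1.05247368e-01 -3.34998130e-04]
side stop 61 22 [ 0.5532 -0.0045  0.0909] [ 0.5519 -0.0053  0.092 ] [0.0183 0.0197 0.0076]
side pin 46 18 [ 0.4705 -0.298   0.0882] [ 0.4715 -0.2988  0.0884] [0.0168 0.0175 0.0074]
long 279 [0.4795 0.245  0.1018] [-0.055  0.863  0.501] -0.08207608952142809 0.07423516890773052 [0.484  0.1742 0.0606] [0.4754 0.3091 0.139 ]
short 191 [0.5607 0.2318 0.0905] [-0.05   0.861  0.506] -0.05999898977265004 0.056492313727975696 [0.5637 0.1801 0.0602] [0.5579 0.2804 0.1191]
```

```bash
python3 -m pendant '[[[-0.5,0.7,0,0,0,-1,1],[-0.5,0.7,0,0,0,-1,1],[-0.6,0.7,0,0,0,-1,1],[-0.7,0.6,0,0,0,-1,1],[-0.7,0.5,0,0,0,-1,1],[-0.8,0.5,0,0,0,-1,1],[-0.8,0.4,0,0,0,-1,1],[-0.8,0.4,0,0,0,-1,1]]]' && python3 -m pendant '[[[-0.9,0.2,0,0,0,-1,1],[-0.9,0.1,0,0,0,-1,1],[-0.9,0,0,0,0,-1,1],[-0.9,-0.2,0,0,0,-1,1],[-0.9,-0.4,0,0,0,-1,1],[-0.9,-0.5,0,0,0,-1,1],[-0.8,-0.6,0,0,0,-0.3,1],[-0.5,-0.6,0,0,0,0,1]]]'
python3 - <<'E'
from h import *
from plant import r
s=r.get_state();print(s["joints"].round(1),s["contact_force"])
E
```

```text
time_s: 0.9
tcp_pos: [0.3255, -0.4618, 0.2482]
eef_rot: [180.0, 0.0, -121.3]
contact_force: [0.6, 0.1, 0.6]
gripper_width: 0.0876
gripper_force: 0.0
time_s: 1.7
tcp_pos: [0.4082, -0.3413, 0.2484]
eef_rot: [180.0, 0.0, -96.2]
contact_force: [-0.6, -0.6, -0.8]
gripper_width: 0.0875
gripper_force: 0.0
[-18.8   7.1 -17.3  -0.  -65.6  12.6] [-0.60840136 -0.56533756 -0.83187555]
```

```bash
python3 -m pendant '[[[-1,-0.5,-0.5,0,0,0,1],[-1,-0.5,-0.5,0,0,0,1],[-1,-0.5,-0.5,0,0,0,1],[-1,-0.5,-0.5,0,0,0,1],[-1,-0.5,-0.5,0,0,0,1],[-1,-0.5,-0.5,0,0,0,1],[-1,-0.5,-0.5,0,0,0,1],[0,0,0,0,0,0,1]]]'
python3 - <<'E'
from h import *
from plant import r,vision
s=r.get_state();T=tool(s);c=vision.capture("wrist")
np.savez("w1.npz",T=T,**c); cv2.imwrite("pics/w1.png",c["frame"]); print(T.round(4),c["hand_eye"],c["camera_matrix"])
E
```

```text
time_s: 2.5
tcp_pos: [0.4944, -0.2094, 0.3196]
eef_rot: [-179.9, -0.0, -96.2]
contact_force: [-0.5, -0.9, -0.8]
gripper_width: 0.0877
gripper_force: 0.0
[[-1.073e-01 -9.942e-01  1.900e-03  4.944e-01]
 [-9.942e-01  1.073e-01 -3.000e-04 -2.094e-01]
 [ 1.000e-04 -1.900e-03 -1.000e+00  3.196e-01]
 [ 0.000e+00  0.000e+00  0.000e+00  1.000e+00]] [[-2.05693788e-03  9.56464712e-01  2.91840750e-01  7.87511068e-02]
 [ 9.99997387e-01  2.25848887e-03 -3.53728522e-04 -1.12775419e-03]
 [-9.97447934e-04  2.91839260e-01 -9.56466859e-01 -1.36576928e-01]
 [ 0.00000000e+00  0.00000000e+00  0.00000000e+00  1.00000000e+00]] [[356.27692395   0.         313.9210638 ]
 [  0.         356.27692395 201.81626818]
 [  0.           0.           1.        ]]
```

View pics/w1.png

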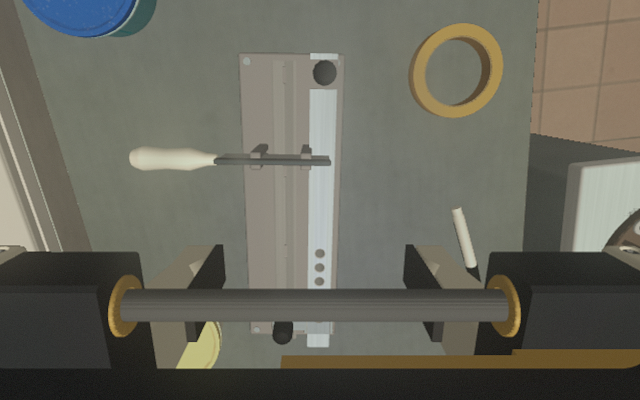

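The picture shows the pin knob at (324, 72), the saw spine along row 160 with its posts at (260, 152) and (306, 157), the rail at columns 308–338, and the stop knob at (283, 330).

```bash
cat > m2.py <<'E'
from h import *
c=dict(np.load("w1.npz")); w=cloud(c,c["T"]@c["hand_eye"]); g=c["frame"].astype(int)
def box(u0,u1,v0,v1): return w[v0:v1,u0:u1].reshape(-1,3), g[v0:v1,u0:u1].reshape(-1,3)
q,f=box(560,561,300,301); print("table?",np.nanmedian(box(380,400,180,230)[0],0))
q,f=box(305,345,55,90); m=(f.max(1)<70)&(q[:,2]>.08); q=q[m]; print("pin",len(q),q.mean(0).round(4),((q.min(0)+q.max(0))/2).round(4),np.ptp(q,0).round(4))
q,f=box(265,305,310,350); m=(f.max(1)<70)&(q[:,2]>.08)&(q[:,2]<.1); q=q[m]; print("stop",len(q),q.mean(0).round(4),((q.min(0)+q.max(0))/2).round(4),np.ptp(q,0).round(4))
# rail: per-row centre
L=[]
for v in list(range(92,150,2))+list(range(172,280,2)):
    q,f=box(300,348,v,v+1); m=(q[:,2]>.036)&(q[:,2]<.044)
    if m.sum()>15: L.append(list((q[m].min(0)+q[m].max(0))/2)+[np.ptp(q[m][:,0])])
L=np.array(L); p=np.polyfit(L[:,1],L[:,0],1); print("rail",len(L),np.median(L[:,3]),np.median(L[:,2]),"slope deg",np.degrees(np.arctan(p[0])),"x at y=-.3:",np.polyval(p,-.3))
q,f=box(215,335,145,175); m=(q[:,2]>.083)&(q[:,2]<.093); q=q[m]; p2=np.polyfit(q[:,0],q[:,1],1); print("saw",len(q),q.mean(0),"deg",np.degrees(np.arctan(p2[0])),np.ptp(q,0))
for b in((245,275,140,170),(295,318,140,170)):
    q,f=box(*b); m=(q[:,2]>.07)&(q[:,2]<.083); q=q[m]; print("post",len(q),q.mean(0).round(4),((q.min(0)+q.max(0))/2).round(4),np.ptp(q,0).round(4))
E
python3 m2.py
```

```text
table? [ 4.01934521e-01 -1.34678147e-01  5.32145695e-05]
pin 109 [ 0.4814 -0.3083  0.0895] [ 0.479  -0.3066  0.0891] [0.0133 0.02   0.0058]
stop 329 [ 0.5562 -0.0153  0.0897] [ 0.5571 -0.0127  0.0874] [0.0236 0.0222 0.0141]
rail 79 0.02864948409134427 0.040349698383812777 slope deg 7.070241056481582 x at y=-.3: 0.47623716822164114
saw 717 [ 0.53713419 -0.22463975  0.08764996] deg -7.208955677372342 [0.12008152 0.02023023 0.00819877]
post 158 [ 0.5557 -0.2288  0.0791] [ 0.5501 -0.227   0.0766] [0.0275 0.0193 0.0128]
post 135 [ 0.5038 -0.2218  0.0795] [ 0.5008 -0.2202  0.0771] [0.0193 0.0194 0.0114]
```

```bash
python3 -m pendant '[[[-1,0,0,0,0,-0.8,1],[-1,0,0,0,0,-0.8,1],[-1,0,0,0,0,-0.8,1],[-1,0,0,0,0,0,1],[-1,0,0,0,0,0,1],[-1,0,0,0,0,0,1],[-1,0,0,0,0,0,1],[-1,0,0,0,0,0,1]]]' && python3 -m pendant '[[[-1,0,0,0,0,0,1],[-1,0,0,0,0,0,1],[-1,0,0,0,0,0,1],[-1,0,0,0,0,0,1],[-1,0,0,0,0,0,1],[-1,-0.2,0,0,0,0,1],[-1,-0.2,0,0,0,0,1],[-1,-0.2,0,0,0,0,1]]]' && python3 -m pendant '[[[-1,-0.2,0,0,0,0,1],[-1,-0.2,0,0,0,0,1],[-1,-0.2,0,0,0,0,1],[-1,-0.2,0,0,0,0,1],[-1,0,0,0,0,0,1],[-1,0,0,0,0,0,1],[0,0,0,0,0,0,1],[0,0,0,0,0,0,1]]]'
python3 - <<'E'
from h import *
from plant import r,vision
s=r.get_state();T=tool(s);c=vision.capture("wrist")
np.savez("w2.npz",T=T,**c); cv2.imwrite("pics/w2.png",c["frame"]); print(s["joints"].round(1))
E
```

```text
time_s: 3.35
tcp_pos: [0.4893, -0.051, 0.3179]
eef_rot: [179.9, -0.0, -86.7]
contact_force: [0.2, -0.2, 0.5]
gripper_width: 0.0878
gripper_force: 0.0
time_s: 4.15
tcp_pos: [0.4922, 0.1094, 0.318]
eef_rot: [179.9, -0.0, -86.7]
contact_force: [0.1, -0.2, 0.3]
gripper_width: 0.0873
gripper_force: 0.0
time_s: 4.95
tcp_pos: [0.5012, 0.2309, 0.3183]
eef_rot: [180.0, -0.0, -86.6]
contact_force: [-0.3, 0.1, -0.2]
gripper_width: 0.0876
gripper_force: 0.0
[ 45.1   6.7  -8.5  -0.  -74.8 -41.6]
```

View pics/w2.png

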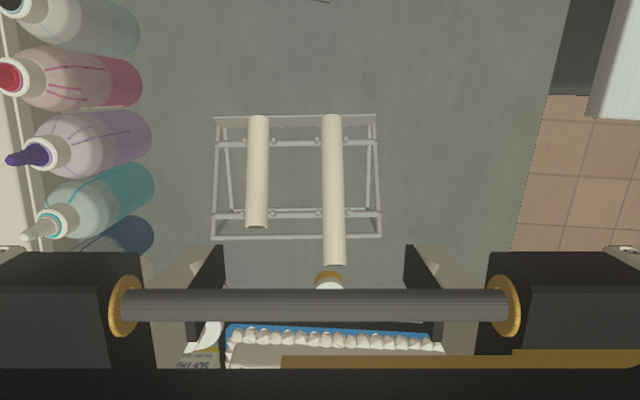

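The picture shows the long dowel as a white tube over columns 322–345 and rows 115–265. The short one is at columns 246–268, rows 115–227. The rack's cross wires are at rows 142 and 214.

```bash
cat > m3.py <<'E'
from h import *
from scipy.optimize import least_squares
c=dict(np.load("w2.npz")); w=cloud(c,c["T"]@c["hand_eye"])
for nm,(u0,u1,v0,v1) in dict(long=(312,356,112,270),short=(238,278,112,232)).items():
    q=w[v0:v1,u0:u1].reshape(-1,3); f=c["frame"][v0:v1,u0:u1].reshape(-1,3).min(1)
    yy=q[:,1]; q=q[(f>120)&(q[:,2]>.05)]
    cost=lambda p,q=q:(np.linalg.norm(np.cross(q-[p[0],.245,p[1]],(d:=np.array([p[2],1,p[3]]))/np.linalg.norm(d)),axis=1)-.012)
    o=least_squares(cost,[q[:,0].mean(),.09,0,.577],loss="soft_l1",f_scale=.001); p=o.x
    d=np.array([p[2],1,p[3]]);d/=np.linalg.norm(d);P=np.array([p[0],.245,p[1]])
    good=abs(o.fun)<.004; t=(q-P)@d; t=t[abs(cost(p))<.003]
    print(nm,good.sum(),"dir",d.round(3),"elev",np.degrees(np.arcsin(d[2])),"ends",(P+d*np.percentile(t,.5)).round(4),(P+d*np.percentile(t,99.5)).round(4),"len",np.ptp(t),"rms",np.sqrt((cost(p)**2).mean()))
    if nm=="long": low=P+d*np.percentile(t,.5)
np.savez("dowel.npz",low=low)
E
python3 m3.py
```

```text
long 3367 dir [-0.061  0.864  0.499] elev 29.94797730140429 ends [0.4869 0.1765 0.0497] [0.477  0.3153 0.1299] len 0.16307300883751152 rms 0.0035160880847218373
short 2533 dir [-0.066  0.864  0.5  ] elev 29.99149657050611 ends [0.5671 0.182  0.0494] [0.5591 0.287  0.1102] len 0.12281552256327309 rms 0.0025373348940970477
```

```bash
cat >> h.py <<'E'
def dowel_pose(h,s=.076):
    low=np.array([.4869,.1765,.0497]); d=np.array([-.061,.864,.4995]); d/=np.linalg.norm(d)
    y=np.cross([0,0,1],d); y/=np.linalg.norm(y); n=np.cross(d,-y); n*=np.sign(n[2])  # up normal
    y=y*np.sign(y@[-1,0,0]); z=-n; x=np.cross(y,z)
    T=np.eye(4);T[:3,:3]=np.c_[x,y,z];T[:3,3]=low+d*s+n*h;return T
def go(T,s):
    """units of shift (along present axes, along target axes) and turn from state to target"""
    A=tool(s); v=T[:3,3]-A[:3,3]
    print("now-axes",(A[:3,:3].T@v/.02).round(2),"target-axes",(T[:3,:3].T@v/.02).round(2),"turn",(R.from_matrix(A[:3,:3].T@T[:3,:3]).as_rotvec(degrees=True)/4).round(2))
E
python3 - <<'E'
from h import *
from plant import r
s=r.get_state(); T=dowel_pose(.1); print(T.round(3)); go(T,s); go(dowel_pose(.015),s)
E
```

```text
[[ 0.061 -0.998 -0.035  0.486]
 [-0.864 -0.07   0.498  0.192]
 [-0.5    0.    -0.866  0.174]
 [ 0.     0.     0.     1.   ]]
now-axes [1.85 0.88 7.21] target-axes [5.2  0.9  5.32] turn [-0.04 -7.5  -0.16]
now-axes [-0.27  0.9  10.89] target-axes [5.2  0.9  9.57] turn [-0.04 -7.5  -0.16]
```

```bash
python3 -m pendant '[[[0,0,0,0,-1,0,0.4],[0,0,0,0,-1,0,0.4],[0,0,0,0,-1,0,0.4],[0,0,0,0,-1,0,0.4],[0,0,0,0,-1,0,0.4],[0,0,0,0,-1,0,0.4],[0,0,0,0,-1,-0.1,0.4],[0,0,0,0,-0.5,-0.1,0.4]]]' && python3 -m pendant '[[[0.9,0.3,0.5,0,0,0,0.4],[0.9,0.3,0.5,0,0,0,0.4],[0.9,0.3,0.7,0,0,0,0.4],[0.9,0,0.7,0,0,0,0.4],[0.9,0,0.7,0,0,0,0.4],[0.7,0,0.7,0,0,0,0.4],[0,0,0.7,0,0,0,0.4],[0,0,0.7,0,0,0,0.4]]]'
python3 - <<'E'
from h import *
from plant import r
s=r.get_state(); go(dowel_pose(.1),s); go(dowel_pose(.015),s)
E
```

```text
time_s: 5.8
tcp_pos: [0.5014, 0.2291, 0.3189]
eef_rot: [-179.5, 30.2, -85.8]
contact_force: [-0.4, -0.3, 0.1]
gripper_width: 0.0616
gripper_force: 0.0
time_s: 6.6
tcp_pos: [0.4872, 0.1909, 0.176]
eef_rot: [-179.6, 30.0, -85.8]
contact_force: [-1.0, 0.3, 1.1]
gripper_width: 0.0617
gripper_force: 0.0
now-axes [-0.02  0.07  0.11] target-axes [-0.02  0.07  0.11] turn [-0.09  0.01  0.04]
now-axes [-0.02  0.09  4.36] target-axes [-0.02  0.07  4.36] turn [-0.09  0.01  0.04]
```

```bash
python3 -m pendant '[[[0,0.1,0.8,0,0,0,0.4],[0,0,0.8,0,0,0,0.4],[0,0,0.8,0,0,0,0.4],[0,0,0.8,0,0,0,0.4],[0,0,0.7,0,0,0,0.4],[0,0,0.4,0,0,0,0.4],[0,0,0,0,0,0,0.4],[0,0,0,0,0,0,0.4]]]' && python3 -m pendant '[[[0,0,0,0,0,0,-1],[0,0,0,0,0,0,-1],[0,0,0,0,0,0,-1],[0,0,0,0,0,0,-1],[0,0,0,0,0,0,-1],[0,0,0,0,0,0,-1],[0,0,0,0,0,0,-1],[0,0,0,0,0,0,-1]]]' 15
python3 - <<'E'
from h import *
from plant import r
s=r.get_state(); go(dowel_pose(.015),s)
E
```

```text
time_s: 7.4
tcp_pos: [0.4826, 0.2337, 0.102]
eef_rot: [-179.6, 30.0, -85.7]
contact_force: [0.1, 0.1, -0.1]
gripper_width: 0.0611
gripper_force: 0.0
time_s: 8.2
tcp_pos: [0.4825, 0.2337, 0.102]
eef_rot: [-179.6, 30.0, -85.7]
contact_force: [-0.6, -1.5, 1.3]
gripper_width: 0.0235
gripper_force: 15.0
now-axes [-0.01 -0.02  0.08] target-axes [-0.01 -0.02  0.08] turn [-0.08  0.01  0.06]
```

```bash
python3 -m pendant '[[[0,0,-0.3,0,0,0,-1],[0,0,-0.7,0,0,0,-1],[0,0,-1,0,0,0,-1],[0,0,-1,0,0,0,-1],[0,0,-1,0,0,0,-1],[0,0,-1,0,0,0,-1],[0,0,-1,0,0,0,-1],[0,0,-1,0,0,0,-1]]]' && python3 -m pendant '[[[0,0,0,0,1,0,-1],[0,0,0,0,1,0,-1],[0,0,0,0,1,0,-1],[0,0,0,0,1,0,-1],[0,0,0,0,1,0,-1],[0,0,0,0,1,0,-1],[0,0,0,0,1,0,-1],[0,0,0,0,0.5,0,-1]]]'
cat >> h.py <<'E'
O=np.array([.5308,-.223]); Y=-7.1
def jig(x,y,z,dyaw=0,o=O):
    """tool-down pose with tool x along -jig y (dyaw deg added), TCP at jig x,y,z"""
    T=np.eye(4);T[:3,:3]=R.from_euler('xyz',[180,0,-90+Y+dyaw],degrees=True).as_matrix()
    T[:2,3]=o+R.from_euler('z',Y,degrees=True).as_matrix()[:2,:2]@[x,y];T[2,3]=z;return T
E
python3 - <<'E'
from h import *
from plant import r
s=r.get_state(); go(jig(0,.089,.18),s)
E
```

```text
time_s: 9.0
tcp_pos: [0.4865, 0.1627, 0.225]
eef_rot: [-179.5, 30.0, -85.7]
contact_force: [0.1, 0.2, -1.4]
gripper_width: 0.0234
gripper_force: 15.0
time_s: 9.8
tcp_pos: [0.4866, 0.1637, 0.2243]
eef_rot: [-179.5, -0.2, -85.9]
contact_force: [-0.7, 0.2, -0.8]
gripper_width: 0.0237
gripper_force: 15.0
now-axes [15.07 -1.66  2.27] target-axes [14.47 -4.58  2.22] turn [-0.12 -0.03  2.8 ]
```

```bash
python3 -m pendant '[[[0,0,0,0,0,0.7,-1],[0,0,0,0,0,0.7,-1],[0,0,0,0,0,0.7,-1],[0,0,0,0,0,0.7,-1],[1,-0.4,0,0,0,0,-1],[1,-0.4,0,0,0,0,-1],[1,-0.4,0,0,0,0,-1],[1,-0.4,0,0,0,0,-1]]]' && python3 -m pendant '[[[1,-0.4,0,0,0,0,-1],[1,-0.4,0,0,0,0,-1],[1,-0.4,0,0,0,0,-1],[1,-0.4,0,0,0,0,-1],[1,-0.4,0,0,0,0,-1],[1,-0.4,0,0,0,0,-1],[1,-0.4,0,0,0,0,-1],[1,-0.2,0,0,0,0,-1]]]' && python3 -m pendant '[[[1,0,0,0,0,0,-1],[1,0,0,0,0,0,-1],[0.5,0,0,0,0,0,-1],[0,0,0.5,0,0,0,-1],[0,0,0.6,0,0,0,-1],[0,0,0.6,0,0,0,-1],[0,0,0.5,0,0,0,-1],[0,0,0,0,0,0,-1]]]'
python3 - <<'E'
from h import *
from plant import r,vision
s=r.get_state();T=tool(s);go(jig(0,.089,.18),s);c=vision.capture("wrist")
np.savez("w3.npz",T=T,**c); cv2.imwrite("pics/w3.png",c["frame"])
E
```

```text
time_s: 10.6
tcp_pos: [0.5086, 0.0791, 0.2244]
eef_rot: [-179.6, 0.1, -97.2]
contact_force: [0.5, -0.1, -1.1]
gripper_width: 0.0235
gripper_force: 15.0
time_s: 11.4
tcp_pos: [0.5484, -0.0873, 0.2245]
eef_rot: [-179.6, 0.0, -97.2]
contact_force: [0.7, 0.1, -0.9]
gripper_width: 0.0237
gripper_force: 15.0
time_s: 12.2
tcp_pos: [0.5412, -0.1348, 0.1772]
eef_rot: [-179.8, 0.0, -97.1]
contact_force: [0.2, 0.1, -0.5]
gripper_width: 0.0234
gripper_force: 15.0
now-axes [-0.01 -0.03 -0.14] target-axes [-0.01 -0.03 -0.14] turn [-0.04  0.01  0.  ]
```

View pics/w3.png

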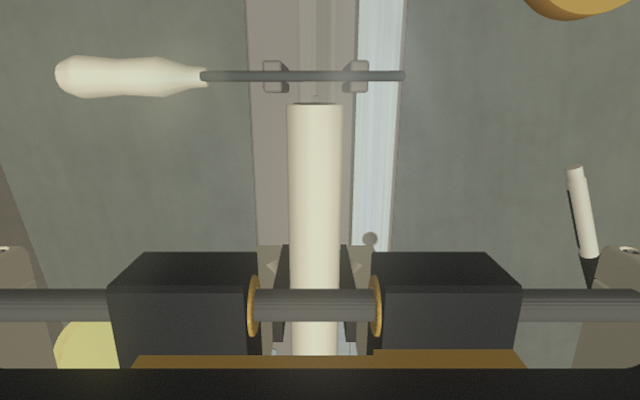

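The picture shows the dowel in the grip at columns 288–341, its end at row 103. The saw spine is at row 76, with posts at columns 272 and 357. The dowel looks centred between the posts, so I'll check this numerically.

Run:
```python
from h import *
from scipy.optimize import least_squares
c=dict(np.load("w3.npz")); w=cloud(c,c["T"]@c["hand_eye"]); g=c["frame"].astype(int)
M=R.from_euler('z',Y,degrees=True).as_matrix()[:2,:2]
J=w.copy(); J[...,:2]=(w[...,:2]-O)@M
q=J[95:240,280:350].reshape(-1,3); q=q[(q[:,2]>.15)&(q[:,2]<.18)]
cost=lambda p:(np.linalg.norm(np.cross(q-[p[0],.05,p[1]],(d:=np.array([p[2],1,p[3]]))/np.linalg.norm(d)),axis=1)-.012)
o=least_squares(cost,[0,.16,0,0],loss="soft_l1",f_scale=.001); print("dowel x,z at y=.05, slopes",o.x.round(4),"end y",np.percentile(q[:,1],1))
def s(n,u0,u1,v0,v1,z0,z1):
    q=J[v0:v1,u0:u1].reshape(-1,3);q=q[(q[:,2]>z0)&(q[:,2]<z1)];print(n,len(q),np.percentile(q,[2,50,98],axis=0).round(4).tolist())
s("postL",255,290,55,100,.07,.083); s("postR",345,375,55,100,.07,.083); s("spine",210,400,65,90,.084,.095)
s("rail",345,410,100,230,.038,.043); s("rail2",345,410,5,50,.038,.043);
for v in (20,35,50): print("z profile",v,[(round(a[0],4),round(a[2],4)) for a in J[v,270:400:4]])
```

```text
dowel x,z at y=.05, slopes [0.0006 0.1606 0.0024 0.0008] end y 0.014036110222782812
postL 445 [[0.0209, -0.0093, 0.0745], [0.0264, 0.0029, 0.08], [0.0324, 0.0094, 0.0817]]
postR 420 [[-0.0327, -0.0092, 0.0733], [-0.0265, 0.003, 0.0802], [-0.021, 0.0089, 0.0816]]
spine 1991 [[-0.0483, -0.0031, 0.0861], [0.0035, -0.0002, 0.088], [0.0605, 0.0026, 0.0896]]
rail 5034 [[-0.0593, 0.0165, 0.0389], [-0.0448, 0.0621, 0.0404], [-0.0303, 0.115, 0.0418]]
rail2 1946 [[-0.0595, -0.0473, 0.0387], [-0.0449, -0.0339, 0.0403], [-0.0304, -0.0198, 0.0419]]
z profile 20 [(np.float64(0.0343), np.float64(0.0114)), (np.float64(0.031), np.float64(0.0132)), (np.float64(0.028), np.float64(0.0124)), (np.float64(0.0251), np.float64(0.011)), (np.float64(0.0219), np.float64(0.0127)), (np.float64(0.0189), np.float64(0.0124)), (np.float64(0.0158), np.float64(0.0118)), (np.float64(0.0118), np.float64(0.0344)), (np.float64(0.0091), np.float64(0.0317)), (np.float64(0.0063), np.float64(0.0284)), (np.float64(0.0034), np.float64(0.026)), (np.float64(0.0005), np.float64(0.0229)), (np.float64(-0.0024), np.float64(0.0254)), (
[... 2979 characters left out ...]
float64(0.0297)), (np.float64(-0.0183), np.float64(0.012)), (np.float64(-0.0213), np.float64(0.0135)), (np.float64(-0.0244), np.float64(0.0131)), (np.float64(-0.0275), np.float64(0.0132)), (np.float64(-0.0301), np.float64(0.0187)), (np.float64(-0.0309), np.float64(0.0384)), (np.float64(-0.0337), np.float64(0.039)), (np.float64(-0.0364), np.float64(0.0403)), (np.float64(-0.039), np.float64(0.0417)), (np.float64(-0.0421), np.float64(0.0402)), (np.float64(-0.0449), np.float64(0.0403)), (np.float64(-0.048), np.float64(0.039)), (np.float64(-0.0509), np.float64(0.0387)), (np.float64(-0.0533), np.float64(0.0409)), (np.float64(-0.0564), np.float64(0.0398)), (np.float64(-0.0591), np.float64(0.0402))]
```

```bash
python3 -m pendant '[[[0,0,1,0,0,0,-1],[0,0,1,0,0,0,-1],[0,0,1,0,0,0,-1],[0,0,1,0,0,0,-1],[0,0,0.8,0,0,0,-1],[0,0,0.5,0,0,0,-1],[0,0,0.3,0,0,0,-1],[0,0,0,0,0,0,-1]]]'
python3 - <<'E'
from h import *
from plant import r
s=r.get_state(); go(jig(0,.089,.0635),s)
E
```

```text
time_s: 13.05
tcp_pos: [0.5429, -0.1352, 0.0671]
eef_rot: [-179.7, 0.1, -97.1]
contact_force: [-0.3, 0.3, -1.1]
gripper_width: 0.0234
gripper_force: 15.0
now-axes [-0.02  0.06  0.18] target-axes [-0.02  0.06  0.18] turn [-0.08  0.01 -0.  ]
```

```bash
python3 -m pendant '[[[0,0.05,0.1,0,0,0,-1],[0,0,0.1,0,0,0,-1],[0,0,0,0,0,0,-1],[0,0,0,0,0,0,-1],[0,0,0,0,0,0,-0.2],[0,0,0,0,0,0,-0.2],[0,0,0,0,0,0,-0.2],[0,0,0,0,0,0,-0.2]]]' && python3 -m pendant '[[[0,0,0,0,0,0,-0.1],[0,0,0,0,0,0,-0.1],[0,0,-0.5,0,0,0,-0.1],[0,0,-0.8,0,0,0,-0.1],[0,0,-1,0,0,0,-0.1],[0,0,-1,0,0,0,-0.1],[0,0,-1,0,0,0,-0.1],[0,0,-1,0,0,0,-0.1]]]'
python3 - <<'E'
from h import *
from plant import r,vision
s=r.get_state();T=tool(s);go(jig(0,.256,.16),s);c=vision.capture("wrist")
np.savez("w4.npz",T=T,**c); cv2.imwrite("pics/w4.png",c["frame"])
E
```

```text
time_s: 13.85
tcp_pos: [0.5421, -0.1352, 0.0634]
eef_rot: [-179.6, 0.1, -97.1]
contact_force: [-0.3, 0.8, 0.1]
gripper_width: 0.0351
gripper_force: 0.0
time_s: 14.65
tcp_pos: [0.5413, -0.1352, 0.1711]
eef_rot: [-179.6, 0.1, -97.1]
contact_force: [-0.4, -0.2, -0.5]
gripper_width: 0.0396
gripper_force: 0.0
now-axes [-8.38 -0.02  0.56] target-axes [-8.38 -0.02  0.55] turn [-0.1   0.02 -0.  ]
```

View pics/w4.png

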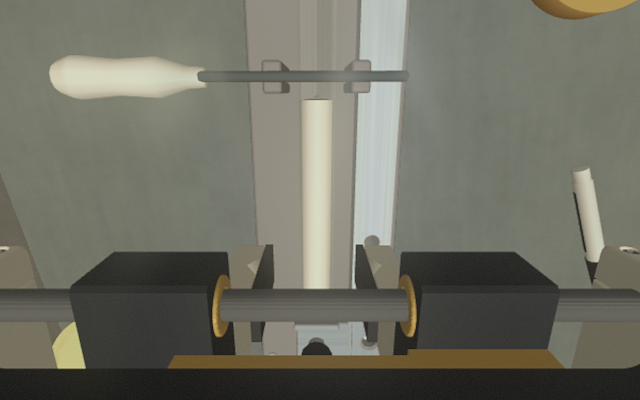

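The picture shows the dowel lying in the trough at columns 303–331, its end at row 99, released. The stop knob is just visible at (316, 348).

```bash
python3 -m pendant '[[[-1,0,0,0,0,0,-1],[-1,0,0,0,0,0,-1],[-1,0,0,0,0,0,-1],[-1,0,0,0,0,0,-1],[-1,0,0,0,0,0,-1],[-1,0,0,0,0,0,-1],[-1,0,0,0,0,0,-1],[-1,0,0,0,0,0,-1]]]' && python3 -m pendant '[[[-0.2,0,0,0,0,0,-1],[0,0,0.5,0,0,0,-1],[0,0,0.8,0,0,0,-1],[0,0,0.8,0,0,0,-1],[0,0,0.8,0,0,0,-1],[0,0,0.8,0,0,0,-1],[0,0,0.3,0,0,0,-1],[0,0,0,0,0,0,-1]]]' 10
python3 - <<'E'
from h import *
from plant import r,vision
s=r.get_state();T=tool(s);go(jig(0,.230,.09),s);c=vision.capture("wrist")
w=cloud(c,T@c["hand_eye"]);M=R.from_euler('z',Y,degrees=True).as_matrix()[:2,:2]
w[...,:2]=(w[...,:2]-O)@M; q=w.reshape(-1,3); f=c["frame"].reshape(-1,3).max(1)
m=(abs(q[:,0])<.02)&(q[:,1]>.18)&(q[:,1]<.225)&(q[:,2]>.08)&(q[:,2]<.1)&(f<80);print("knob",m.sum(),np.percentile(q[m],[2,50,98],axis=0).round(4).tolist())
m=(abs(q[:,0])<.004)&(q[:,1]>.0)&(q[:,1]<.2)&(q[:,2]>.046)&(q[:,2]<.055);print("dowel top",m.sum(),np.percentile(q[m],[1,50,99],axis=0).round(4).tolist())
E
```

```text
time_s: 15.5
tcp_pos: [0.5612, 0.0244, 0.1703]
eef_rot: [-179.6, 0.1, -97.1]
contact_force: [0.7, -0.2, 0.0]
gripper_width: 0.0003
gripper_force: 0.0
time_s: 16.3
tcp_pos: [0.5614, 0.0267, 0.0885]
eef_rot: [-179.8, 0.0, -97.2]
contact_force: [-0.6, -0.2, 0.5]
gripper_width: 0.0006
gripper_force: 0.0
now-axes [ 1.08 -0.03 -0.08] target-axes [ 1.08 -0.03 -0.08] turn [-0.06  0.   -0.01]
knob 2887 [[-0.0111, 0.2021, 0.0818], [-0.0003, 0.2115, 0.0919], [0.0103, 0.2232, 0.0939]]
dowel top 1920 [[-0.0038, 0.1342, 0.0485], [-0.0, 0.1556, 0.051], [0.0039, 0.1993, 0.0536]]
```

```bash
python3 -m pendant '[[[0.2,0,0,0,0,0,-1],[0.3,0,0,0,0,0,-1],[0.3,0,0,0,0,0,-1],[0.2,0,0,0,0,0,-1],[0.2,0,0,0,0,0,-1],[0.2,0,0,0,0,0,-1],[0.2,0,0,0,0,0,-1],[0.1,0,0,0,0,0,-1]]]' && python3 -m pendant '[[[0.05,0,0,0,0,0,-1],[0.05,0,0,0,0,0,-1],[0.05,0,0,0,0,0,-1],[0.05,0,0,0,0,0,-1],[0,0,0,0,0,0,-1],[0,0,0,0,0,0,-1],[0,0,0,0,0,0,-1],[0,0,0,0,0,0,-1]]]'
python3 - <<'E'
from h import *
from plant import r
s=r.get_state();go(jig(0,.2095,.09),s);print(s["contact_force"])
E
```

```text
time_s: 17.15
tcp_pos: [0.5582, -0.0064, 0.0897]
eef_rot: [-179.6, 0.1, -97.1]
contact_force: [0.1, 3.0, 1.8]
gripper_width: 0.0005
gripper_force: 1.5
time_s: 17.95
tcp_pos: [0.5573, -0.0102, 0.0894]
eef_rot: [-179.7, 0.1, -97.1]
contact_force: [0.8, 2.1, 1.4]
gripper_width: 0.0007
gripper_force: 0.9
now-axes [ 0.25 -0.   -0.03] target-axes [ 0.25  0.   -0.03] turn [-0.09  0.02 -0.  ]
[0.75176091 2.11767857 1.44993364]
```

```bash
python3 -m pendant '[[[0.05,0,0,0,0,0,-1],[0.05,0,0,0,0,0,-1],[0.05,0,0,0,0,0,-1],[0,0,0,0,0,0,-1],[0,0,0,0,0,0,-1],[0,0,0,0,0,0,-1],[0,0,0,0,0,0,-1],[0,0,0,0,0,0,-1]]]'; python3 -m pendant '[[[0.02,0,0,0,0,0,-1],[0.02,0,0,0,0,0,-1],[0,0,0,0,0,0,-1],[0,0,0,0,0,0,-1],[0,0,0,0,0,0,-1],[0,0,0,0,0,0,-1],[0,0,0,0,0,0,-1],[0,0,0,0,0,0,-1]]]'
```

```text
time_s: 18.75
tcp_pos: [0.557, -0.0132, 0.0894]
eef_rot: [-179.7, 0.1, -97.1]
contact_force: [0.7, 0.9, 0.8]
gripper_width: 0.0005
gripper_force: 0.7
time_s: 19.55
tcp_pos: [0.5569, -0.0139, 0.0895]
eef_rot: [-179.6, 0.1, -97.1]
contact_force: [0.9, 2.7, -0.9]
gripper_width: 0.0005
gripper_force: 1.4
```

```bash
python3 -m pendant '[[[0.02,0,0,0,0,0,-1],[0,0,0,0,0,0,-1],[0.02,0,0,0,0,0,-1],[0,0,0,0,0,0,-1],[0,0,0,0,0,0,-1],[0,0,0,0,0,0,-1],[0,0,0,0,0,0,-1],[0,0,0,0,0,0,-1]]]'
```

```text
time_s: 20.35
tcp_pos: [0.5569, -0.0146, 0.0895]
eef_rot: [-179.6, 0.1, -97.1]
contact_force: [0.5, 4.7, 0.5]
gripper_width: 0.0004
gripper_force: 2.3
```

```bash
python3 -m pendant '[[[0.02,0,0,0,0,0,-1],[0,0,0,0,0,0,-1],[0,0,0,0,0,0,-1],[0,0,0,0,0,0,-1],[0,0,0,0,0,0,-1],[0,0,0,0,0,0,-1],[0,0,0,0,0,0,-1],[0,0,0,0,0,0,-1]]]'
```

```text
time_s: 21.15
tcp_pos: [0.5569, -0.0147, 0.0895]
eef_rot: [-179.6, 0.1, -97.1]
contact_force: [0.5, 6.6, -0.6]
gripper_width: 0.0004
gripper_force: 3.2
```

```bash
python3 -m pendant '[[[0.02,0,0,0,0,0,-1],[0,0,0,0,0,0,-1],[0,0,0,0,0,0,-1],[0,0,0,0,0,0,-1],[0,0,0,0,0,0,-1],[0,0,0,0,0,0,-1],[0,0,0,0,0,0,-1],[0,0,0,0,0,0,-1]]]'
```

```text
time_s: 21.95
tcp_pos: [0.5569, -0.0148, 0.0895]
eef_rot: [-179.6, 0.1, -97.1]
contact_force: [0.4, 8.6, -0.8]
gripper_width: 0.0004
gripper_force: 4.1
```

The stop has stalled and force is rising at constant position: 8.6 N, about 6 N net of drag. It's snug. I'll back off and go for the pin.

```bash
python3 -m pendant '[[[-0.3,0,0,0,0,0,-1],[-0.6,0,0,0,0,0,-1],[-0.6,0,-0.3,0,0,0,-1],[0,0,-1,0,0,0,-1],[0,0,-1,0,0,0,-1],[0,0,-1,0,0,0,-1],[0,0,-1,0,0,0,-1],[0,0,-1,0,0,-0.5,-1]]]' && python3 -m pendant '[[[0,0,0,0,0,-1,0],[0,0,0,0,0,-1,0],[0,0,0,0,0,-1,0],[0,0,0,0,0,-1,0],[0,0,0,0,0,-1,0.4],[0,0,0,0,0,-1,0.4],[0,0,0,0,0,-1,0.4],[0,0,0,0,0,-1,0.4]]]' && python3 -m pendant '[[[0,0,0,0,0,-1,0.4],[0,0,0,0,0,-1,0.4],[0,0,0,0,0,-1,0.4],[0,0,0,0,0,-1,0.4],[0,0,0,0,0,-1,0.4],[0,0,0,0,0,-1,0.4],[0,0,0,0,0,-1,0.4],[0,0,0,0,0,-1,0.4]]]' && python3 -m pendant '[[[0,1,0,0,0,-1,0.4],[0,1,0,0,0,-1,0.4],[0,1,0,0,0,-1,0.4],[0,1,0,0,0,-1,0.4],[0,1,0,0,0,-1,0.4],[0,1,0,0,0,-1,0.4],[-0.5,1,0,0,0,0,0.4],[-0.5,1,0,0,0,0,0.4]]]'
python3 - <<'E'
from h import *
from plant import r
s=r.get_state();go(jig(-.045,-.09,.19,90),s);print(s["joints"].round(0))
E
```

```text
time_s: 22.75
tcp_pos: [0.5597, 0.0148, 0.1969]
eef_rot: [-179.6, 0.0, -95.1]
contact_force: [0.6, -0.8, 0.2]
gripper_width: 0.0006
gripper_force: 0.0
time_s: 23.55
tcp_pos: [0.5597, 0.0148, 0.196]
eef_rot: [-179.7, -0.2, -62.9]
contact_force: [-0.1, 0.7, 0.2]
gripper_width: 0.0586
gripper_force: 0.0
time_s: 24.35
tcp_pos: [0.5598, 0.0148, 0.196]
eef_rot: [-179.8, -0.3, -30.9]
contact_force: [0.2, 0.3, -0.2]
gripper_width: 0.0614
gripper_force: 0.0
time_s: 25.15
tcp_pos: [0.4918, -0.1344, 0.1954]
eef_rot: [-180.0, -0.4, -7.1]
contact_force: [-0.3, 0.9, -0.0]
gripper_width: 0.0613
gripper_force: 0.0
now-axes [0.23 8.66 0.27] target-axes [0.23 8.66 0.27] turn [-0.01 -0.09  0.  ]
[  7.   7. -25.   0. -58.  76.]
```

```bash
python3 -m pendant '[[[-0.2,1,0,0,0,0,0.4],[-0.3,1,0,0,0,0,0.4],[-0.3,1,0,0,0,0,0.4],[-0.4,1,0,0,0,0,0.4],[-0.4,1,0,0,0,0,0.4],[-0.4,1,0,0,0,0,0.4],[-0.4,1,0,0,0,0,0.4],[-0.4,1,0,0,0,0,0.4]]]' && python3 -m pendant '[[[0,0.6,0,0,-0.1,0,0.4],[0,0,0,0,0,0,0.4],[0,0,0,0,0,0,0.4],[0,0,0,0,0,0,0.4],[0,0,0,0,0,0,0.4],[0,0,0,0,0,0,0.4],[0,0,0,0,0,0,0.4],[0,0,0,0,0,0,0.4]]]'
cat > look.py <<'E'
import sys
from h import *
from plant import r,vision
s=r.get_state();T=tool(s);c=vision.capture("wrist"); n=sys.argv[1]
np.savez(n+".npz",T=T,**c); cv2.imwrite(f"pics/{n}.png",c["frame"])
w=cloud(c,T@c["hand_eye"]);M=R.from_euler('z',Y,degrees=True).as_matrix()[:2,:2]
w[...,:2]=(w[...,:2]-O)@M; q=w.reshape(-1,3); f=c["frame"].reshape(-1,3).max(1)
for k,b in dict(pin=(-.07,-.02,-.115,-.065,.084,.097),stopknob=(-.02,.02,.16,.215,.085,.1),saddle=(-.075,-.02,.14,.24,.048,.056),pinst=(-.07,-.02,.16,.21,.084,.097)).items():
    m=(q[:,0]>b[0])&(q[:,0]<b[1])&(q[:,1]>b[2])&(q[:,1]<b[3])&(q[:,2]>b[4])&(q[:,2]<b[5])
    if m.sum()>20: p=np.percentile(q[m],[2,50,98],axis=0); print(k,m.sum(),p.round(4).tolist(),"mid",((p[0]+p[2])/2).round(4))
go(jig(-.045,-.09,.079,90),s)
E
python3 look.py w5
```

```text
time_s: 25.95
tcp_pos: [0.4165, -0.2863, 0.195]
eef_rot: [-180.0, -0.4, -7.1]
contact_force: [-0.0, -0.9, -0.4]
gripper_width: 0.0613
gripper_force: 0.0
time_s: 26.75
tcp_pos: [0.4153, -0.2977, 0.1945]
eef_rot: [-179.9, 0.0, -7.1]
contact_force: [0.3, 0.9, -0.4]
gripper_width: 0.0611
gripper_force: 0.0
pin 962 [[-0.0551, -0.0993, 0.0857], [-0.0443, -0.0892, 0.0901], [-0.0343, -0.0785, 0.092]] mid [-0.0447 -0.0889  0.0888]
now-axes [3.02 0.09 5.77] target-axes [3.02 0.08 5.78] turn [-0.02  0.01 -0.  ]
```

```bash
python3 -m pendant '[[[0.7,0.03,0,0,0,0,0.4],[0.8,0,0,0,0,0,0.4],[0.8,0,0,0,0,0,0.4],[0.7,0,0.4,0,0,0,0.4],[0,0,0.8,0,0,0,0.4],[0,0,1,0,0,0,0.4],[0,0,1,0,0,0,0.4],[0,0,1,0,0,0,0.4]]]' && python3 -m pendant '[[[0,0,0.7,0,0,0,0.4],[0,0,0.5,0,0,0,0.4],[0,0,0.2,0,0,0,0.4],[0,0,0,0,0,0,0.4],[0,0,0,0,0,0,0.4],[0,0,0,0,0,0,0.4],[0,0,0,0,0,0,0.4],[0,0,0,0,0,0,0.4]]]'
python3 - <<'E'
from h import *
from plant import r
s=r.get_state();go(jig(-.0447,-.0895,.081,90),s)
E
```

```text
time_s: 27.6
tcp_pos: [0.4753, -0.3057, 0.1087]
eef_rot: [-179.9, 0.1, -7.1]
contact_force: [0.5, 0.1, -0.1]
gripper_width: 0.0615
gripper_force: 0.0
time_s: 28.4
tcp_pos: [0.4748, -0.3058, 0.083]
eef_rot: [-179.9, -0.0, -7.1]
contact_force: [-0.0, 0.2, -0.3]
gripper_width: 0.0615
gripper_force: 0.0
now-axes [0.03 0.02 0.1 ] target-axes [0.03 0.02 0.1 ] turn [-0.02 -0.   -0.  ]
```

```bash
python3 -m pendant '[[[0,0,0,0,0,0,-1],[0,0,0,0,0,0,-1],[0,0,0,0,0,0,-1],[0,0,0,0,0,0,-1],[0,0,0,0,0,0,-1],[0,0,0,0,0,0,-1],[0,0,-0.3,0,0,0,-1],[0,0,-0.5,0,0,0,-1]]]' 30 && python3 -m pendant '[[[0,0,-0.6,0,0,0,-1],[0,0,-0.7,0,0,0,-1],[0,0,-0.7,0,0,0,-1],[0,0,-0.7,0,0,0,-1],[0,0,-0.7,0,0,0,-1],[0,0,-0.7,0,0,0,-1],[0,0,-0.5,0,0,0,-1],[0,0,0,0,0,0,-1]]]' && python3 -m pendant '[[[0,-1,0,0,0,0,-1],[0,-1,0,0,0,0,-1],[0,-1,0,0,0,0,-1],[0,-1,0,0,0,0,-1],[0,-1,0,0,0,0,-1],[0,-1,0,0,0,0,-1],[0,-1,0,0,0,0,-1],[0,-1,0,0,0,0,-1]]]' && python3 -m pendant '[[[-1,-1,0,0,0,0,-1],[-1,-1,0,0,0,0,-1],[-1,-1,0,0,0,0,-1],[0,-1,0,0,0,0,-1],[0,-0.8,0,0,0,0,-1],[0,0,0,0,0,0,-1],[0,0,0,0,0,0,-1],[0,0,0,0,0,0,-1]]]'; python3 look.py w6
```

```text
time_s: 29.2
tcp_pos: [0.4741, -0.3056, 0.0984]
eef_rot: [-179.9, 0.1, -7.1]
contact_force: [0.2, 0.4, -0.2]
gripper_width: 0.0227
gripper_force: 30.0
time_s: 30.0
tcp_pos: [0.4756, -0.3062, 0.1927]
eef_rot: [-180.0, -0.2, -7.1]
contact_force: [-0.3, -0.1, -1.2]
gripper_width: 0.0226
gripper_force: 30.0
time_s: 30.8
tcp_pos: [0.4941, -0.1463, 0.1902]
eef_rot: [-179.9, 0.1, -7.1]
contact_force: [0.3, 0.3, -1.3]
gripper_width: 0.0227
gripper_force: 30.0
time_s: 31.6
tcp_pos: [0.4466, -0.0448, 0.1905]
eef_rot: [-179.9, 0.1, -7.1]
contact_force: [-0.3, -0.4, -1.4]
gripper_width: 0.0228
gripper_force: 30.0
stopknob 1306 [[-0.0113, 0.1767, 0.0865], [-0.0007, 0.1873, 0.0918], [0.0104, 0.1983, 0.094]] mid [-0.0005  0.1875  0.0902]
saddle 3693 [[-0.0632, 0.1623, 0.0507], [-0.0408, 0.1863, 0.0523], [-0.0208, 0.2098, 0.0538]] mid [-0.042   0.1861  0.0523]
now-axes [ 3.04 12.82  5.56] target-axes [ 3.03 12.82  5.57] turn [-0.01  0.02 -0.01]
```

View pics/w6.png

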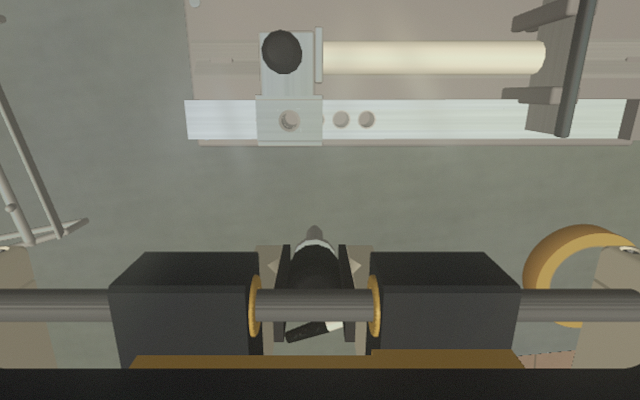

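The picture shows the stop's hole at (289, 119), the stop's face plate at column 318, and the dowel running from it to the blade at column 545. The held pin's tip is at about (314, 230).

```bash
cat > m6.py <<'E'
from h import *
c=dict(np.load("w6.npz")); A=c["T"]@c["hand_eye"]; K=c["camera_matrix"]; M=R.from_euler('z',Y,degrees=True).as_matrix()[:2,:2]
def ray(u,v,z):
    d=A[:3,:3]@[(u-K[0,2])/K[0,0],-(v-K[1,2])/K[1,1],-1]; p=A[:3,3]+d*(z-A[2,3])/d[2]; return ((p[:2]-O)@M).round(4)
g=cv2.cvtColor(c["frame"],cv2.COLOR_BGR2GRAY)
cv2.imwrite("pics/w6c.png",cv2.resize(np.hstack([g[95:150,255:325],g[215:270,280:350]]),None,fx=5.5,fy=5.5,interpolation=cv2.INTER_CUBIC))
print("hole",ray(289,119.5,.052)," tip",ray(314,228,.1215)," tcp",((c["T"][:2,3]-O)@M).round(4))
for u in (280,298): print(ray(u,119,.052))
E
python3 m6.py
```

```text
hole [-0.0448  0.1857]  tip [-0.1053  0.1669]  tcp [-0.1056  0.1664]
[-0.0444  0.1925]
[-0.0445  0.1789]
```

View pics/w6c.png

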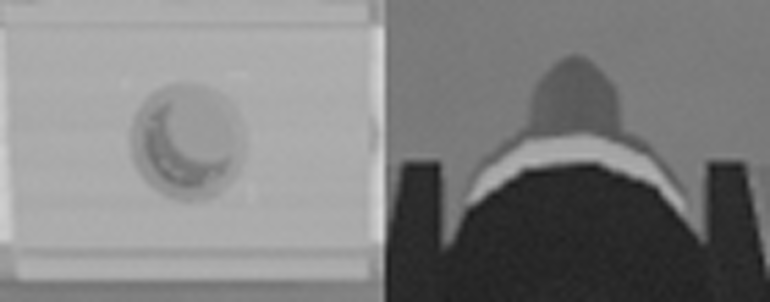

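The crop shows the stop's hole centred at (289, 121) with the rail hole open beneath it, and the held pin upright with its tip centred between the fingers.

Run:
```python
from h import *
from plant import r
s=r.get_state();go(jig(-.0453,.1848,.130,90),s)
```

```text
now-axes [ 3.01 -0.93  3.02] target-axes [ 3.01 -0.93  3.03] turn [-0.01  0.02 -0.01]
```

```bash
python3 -m pendant '[[[0.6,-0.2,0,0,0,0,-1],[0.8,-0.3,0,0,0,0,-1],[0.8,-0.3,0,0,0,0,-1],[0.8,-0.1,0.5,0,0,0,-1],[0,0,0.8,0,0,0,-1],[0,0,0.8,0,0,0,-1],[0,0,0.6,0,0,0,-1],[0,0,0.3,0,0,0,-1]]]' && python3 -m pendant '[[[0,0,0,0,0,0,-1],[0,0,0,0,0,0,-1],[0,0,0,0,0,0,-1],[0,0,0,0,0,0,-1],[0,0,0,0,0,0,-1],[0,0,0,0,0,0,-1],[0,0,0,0,0,0,-1],[0,0,0,0,0,0,-1]]]'
python3 - <<'E'
from h import *
from plant import r
s=r.get_state();go(jig(-.0453,.1848,.083,90),s)
E
```

```text
time_s: 32.45
tcp_pos: [0.5084, -0.0343, 0.1295]
eef_rot: [-180.0, 0.1, -7.2]
contact_force: [0.5, -0.5, -0.6]
gripper_width: 0.0224
gripper_force: 30.0
time_s: 33.25
tcp_pos: [0.5086, -0.0339, 0.1308]
eef_rot: [-179.9, 0.0, -7.1]
contact_force: [-1.0, 0.8, -1.1]
gripper_width: 0.0229
gripper_force: 30.0
now-axes [0.01 0.01 2.39] target-axes [0.01 0.01 2.39] turn [-0.02  0.01 -0.  ]
```

```bash
python3 -m pendant '[[[0,0,0.2,0,0,0,-1],[0,0,0.2,0,0,0,-1],[0,0,0.2,0,0,0,-1],[0,0,0.2,0,0,0,-1],[0,0,0.1,0,0,0,-1],[0,0,0.1,0,0,0,-1],[0,0,0,0,0,0,-1],[0,0,0,0,0,0,-1]]]'; python3 -m pendant '[[[0,0,0.1,0,0,0,-1],[0,0,0.1,0,0,0,-1],[0,0,0.1,0,0,0,-1],[0,0,0.1,0,0,0,-1],[0,0,0.1,0,0,0,-1],[0,0,0,0,0,0,-1],[0,0,0,0,0,0,-1],[0,0,0,0,0,0,-1]]]'
```

```text
time_s: 34.05
tcp_pos: [0.5086, -0.0339, 0.1108]
eef_rot: [-179.9, 0.0, -7.1]
contact_force: [-0.3, 0.9, -0.1]
gripper_width: 0.0225
gripper_force: 30.0
time_s: 34.85
tcp_pos: [0.5086, -0.0339, 0.1009]
eef_rot: [-179.9, 0.0, -7.1]
contact_force: [-0.1, 0.9, -0.7]
gripper_width: 0.0227
gripper_force: 30.0
```

```bash
python3 -m pendant '[[[0,0,0.1,0,0,0,-1],[0,0,0.1,0,0,0,-1],[0,0,0.1,0,0,0,-1],[0,0,0.1,0,0,0,-1],[0,0,0.1,0,0,0,-1],[0,0,0.1,0,0,0,-1],[0,0,0.1,0,0,0,-1],[0,0,0,0,0,0,-1]]]'; python3 -m pendant '[[[0,0,0.05,0,0,0,-1],[0,0,0.05,0,0,0,-1],[0,0,0.03,0,0,0,-1],[0,0,0,0,0,0,-1],[0,0,0,0,0,0,-1],[0,0,0,0,0,0,-1],[0,0,0,0,0,0,-1],[0,0,0,0,0,0,-1]]]'
```

```text
time_s: 35.65
tcp_pos: [0.5084, -0.0339, 0.0864]
eef_rot: [-179.9, 0.1, -7.1]
contact_force: [0.2, -0.9, 0.5]
gripper_width: 0.0228
gripper_force: 30.0
time_s: 36.45
tcp_pos: [0.5086, -0.0339, 0.0842]
eef_rot: [-179.9, 0.0, -7.1]
contact_force: [0.0, 0.3, -0.6]
gripper_width: 0.0227
gripper_force: 30.0
```

```bash
python3 -m pendant '[[[0,0,0,0,0,0,0.2],[0,0,0,0,0,0,0.2],[0,0,0,0,0,0,0.2],[0,0,0,0,0,0,0.2],[0,0,0,0,0,0,0.2],[0,0,-0.5,0,0,0,0.2],[0,0,-0.7,0,0,0,0.2],[0,0,-1,0,0,0,0.2]]]' && python3 -m pendant '[[[0,0,-1,0,0,0,0.2],[0,0,-1,0,0,0,0.2],[-0.5,0,-1,0,0,0,0.2],[-1,0,0,0,0,0,0.2],[-1,0,0,0,0,0,0.2],[-0.5,0,0,0,0,0,0.2],[0,0,0,0,0,0,0.2],[0,0,0,0,0,0,0.2]]]'; python3 look.py w7
```

```text
time_s: 37.25
tcp_pos: [0.5081, -0.034, 0.1286]
eef_rot: [-180.0, 0.1, -7.1]
contact_force: [0.1, -0.4, -0.4]
gripper_width: 0.0526
gripper_force: 0.0
time_s: 38.05
tcp_pos: [0.4498, -0.0264, 0.1888]
eef_rot: [-179.9, -0.0, -7.1]
contact_force: [0.6, 0.3, 0.4]
gripper_width: 0.0527
gripper_force: 0.0
stopknob 1311 [[-0.0114, 0.177, 0.0866], [-0.0008, 0.188, 0.0918], [0.0103, 0.1985, 0.0941]] mid [-0.0006  0.1878  0.0903]
saddle 2910 [[-0.064, 0.1619, 0.0508], [-0.0374, 0.1864, 0.0524], [-0.021, 0.2101, 0.0538]] mid [-0.0425  0.186   0.0523]
pinst 995 [[-0.0549, 0.1752, 0.0859], [-0.0443, 0.1856, 0.0901], [-0.0343, 0.1961, 0.0921]] mid [-0.0446  0.1856  0.089 ]
now-axes [ 2.98 13.76  5.47] target-axes [ 2.98 13.75  5.49] turn [-0.02 -0.01  0.  ]
```

View pics/w7.png

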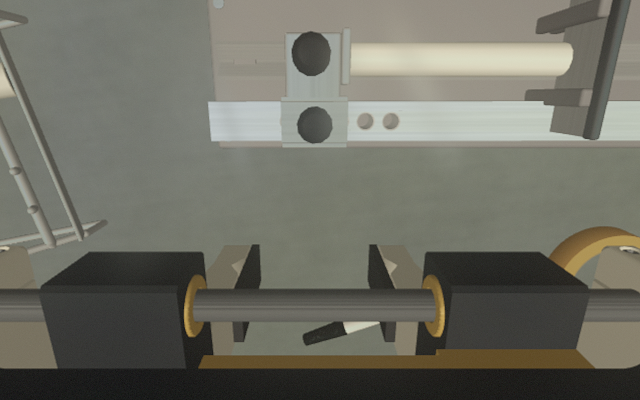

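The picture shows the pin knob upright at (315, 125) in the stop's saddle. Its top reads the same height as when parked, so it is fully down. The dowel runs from the stop at column 350 to the blade at column 572, and the gripper is clear.

```bash
python3 -c "
from plant import r
print(r.close_job())"
```

```text
the job is handed in; nothing more can be done
None
```

I handed the job in at about 38 s: the longer dowel lies snug in the trough between saw and stop, and the pin locks the stop fully down. The shorter dowel, tape roll and colour pot were not touched. The system gave no verdict.

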